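# Refit the core of a grain sampler

## Task

The grain sampler's outer tube is clamped in its bench cradle and its clean core rod lies in the blue drying rack. Take the core by its bare barrel, start its nose straight into the tube's mouth and push it about halfway in, let go, take it again further back by its black handle, and push it fully home until its brass flange sits against the tube's brass collar; then let go. Feel your way and never force it: it slides in with a light push of under 10 N, and more than 30 N of pressing and wedging together would spoil the thin tube, and leave the other things on the bench where they are.

Things in the scene. Friction and masses are not known exactly. Their poses are not given: they have to be found in the camera images.
- sampler: Fixed cradle: white board 270 x 100 x 12 mm with two saddle clamps (107 mm high, 64 mm wide) that hold the sampler's steel outer tube level (28 mm outside, bore 10.6 mm radius, 184 mm deep, brass point at the far end). Origin: under the board below the bore's axis; x along the tube from mouth to point (the way to push), z up. Bore axis 80 mm above the bench.
- mouth (a point): Where the centre of the tube's mouth nominally is, 110 mm before sampler's origin, on the bore's axis; axes as sampler. The tube itself may be clamped up to 13 mm further in or out along x, which is not reported: the seat must be felt (or seen). Brass collar at the mouth: 36 mm diameter, 26 mm long, coned inside from 12.6 mm radius at its face to 10.6 mm 8 mm deep.
- spring (a point): Nominal place (it goes with the tube) of the spring housing on top of the collar, 14 mm behind its face: 13 mm diameter, its top at this point, 37 mm above the axis. Its ball presses the core down with 2 N and drops into its neck at home. The core drags at 2 to 8 N; ball and weight alone load the tube with up to 10 N. Let go partway in, its tail sinks 2 to 4 mm: level it to push.
- core: Loose core rod, 265 mm long, about 0.22 kg, balancing at about x = 72 mm. Origin: on its axis in the front face of its brass flange (the shoulder that seats on the collar); x to its nose. Along x: neck 5 to 20 mm; bare aluminium barrel, 20 mm diameter, 20 to 172 mm; tapered nose to 180 mm; flange, 34 mm diameter, 0 to -7 mm; black handle, 26 mm diameter, -7 to -85 mm.
- nose (a point): End of the core's nose (6 mm radius there), on its axis, 180 mm ahead of core's origin. 180 mm inside the collar's face when home. How the core is turned about its own axis does not matter.
- handle (a point): Middle of the core's black handle, on its axis, 46 mm behind core's origin.
- rack: Fixed blue drying rack, base 190 x 70 x 6 mm, with two V rests 8 mm thick, 45 mm either side of its middle along x, up to 42 mm high and 50 mm wide; the core lies level in both, its axis 40 mm above the bench, its nose to the rack's +x. Origin: middle of its underside. Between the rests the core is free on both sides and down to the base.
- jar_a: Amber sample jar with green lid, 64 mm diameter, 85 mm high; leave it alone. Origin: centre of its underside.
- jar_b: White sample jar with blue lid, 64 mm diameter, 85 mm high; leave it alone. Origin: centre of its underside.
- beaker: Glass beaker, 68 mm diameter, 85 mm high; leave it alone. Origin: centre of its underside.
- weigh_boat: White weighing tray, 90 x 90 x 22 mm; leave it alone. Origin: centre of its underside.
- spatula: Flat steel scraper with a wooden handle, 190 mm long; leave it alone.
- tube_rack: Blue rack of capped tubes, 190 x 75 mm, 102 mm high; leave it alone. Origin: centre of its underside.
- pipette: Pipette lying in a grey rest, 170 x 70 mm base, 65 mm high; leave it alone. Origin: centre of its underside.

How it is judged:
By the outcome, as a careful person would: the job done as asked, in the order asked, and still so for the second after the job is handed in, with the robot touching nothing.
It also fails if it takes over 69 s, if anything falls off the work surface, if the arm or the gripper's body presses on something with over 40 N, if the wrist force passes 120 N, or if a joint passes its speed limit or range.

## Robot

A 6-joint arm with a two-finger parallel gripper is mounted at the origin on the work surface. World frame = base frame: x ahead of the robot, y to its left, z up, the work surface at z = 0. Lengths are in m, angles in rad, forces in N, time in s.
With the tool pointing down it reaches from about 0.35 to 0.875 m from the base axis. Payload 4.2 kg.
Tool frame: the origin (TCP) lies at the very end of the fingers, on their centre line; the grasp point (between the pads) lies env.grip_point_offset behind it (env.grip_point_offset is the distance from the TCP to the grasp point, in m); z points along the fingers, x is the direction in which the jaws open and shut, and the axes are right-handed (so a half turn about z gives the same grasp; the last joint's range is limited). The gripper opens to 87 mm and grips with 3 to 60 N. Pads are 19 mm wide; open, the fingers measure 117 mm over their backs; the gripper's body (75 mm by 190 mm) begins 51 mm behind the grasp point.
Start: joints at [1.464, 0.385, 0.008, 0, -1.194, -0.259], TCP at [0.224, 0.584, 0.223] pointing down, gripper open.
Joint ranges: [-3.14, 3.14], [-1.21, 2.06], [-1.07, 1.41], [-3.16, 2.05], [-2.99, -0.16], [-3.1, 3.1]. Speed limits (rad/s): [2.79, 2.79, 3.14, 3.14, 3.14, 3.14].

## Interface

Orientations are given as a unit quaternion [w, x, y, z].
In Python, from workcell import env gives the robot as it stands. Calls block until the motion is done:
- env.reach(position, orientation): joint-space move of the TCP to a pose.
- env.line_to(position, rotation=None, velocity=0.15): straight line of the TCP; rotation=None keeps the orientation; velocity is the mean speed in m/s.
- env.movej(angles): joint-space move.
- env.grip(opening, grasp_force=None): finger opening in m; grasp_force is the grip in N (None keeps the last); returns when the fingers have stopped.
- env.wait(seconds).
- env.ik(position, orientation): joint angles nearest the present ones, or None.
- env.sense(): the state.
- env.get_image(name): name is "scene" or "top"; returns the picture (384x512x3 uint8, blue, green, red); there is no depth.
- env.camera_params(name): a dict with "K" (3x3 intrinsics, pixels), "dist_coeffs" ([k1, k2, p1, p2, k3] as OpenCV has them; the pictures are not rectified), "position" and "orientation" of the camera in the world. Camera axes: x right, y up, looking along -z (the intrinsics and any distortion apply to the point x, -y, -z); pixel columns grow to the right and rows downward; lengths in m; the calibration is good to about 2 mm. A picture is of the moment at which its call begins. camera_params takes no time and is no camera call.
A pose or a line that the arm cannot do raises env.IKError and nothing moves.
- env.job_done(): hands the job in, once; it reports no verdict.
Trained networks look in the newest picture that a camera, given by its name, has taken for a name from the list of things; names that differ only in an ending like _2 or _b are one class to them, and where a whole thing is asked for, a point or a joint stands for the part that bears it (a point fixed in the world has none). Each returns a list of dicts, best first, with "confidence" (0 to 1); they miss things now and then, are a little off and sometimes report something else, mostly with a low value. They report only what shows in the picture. A call takes as long as a camera call.
- env.find_in(target, camera): "extent" ([left, top, width, height] as shares, 0 to 1, of the picture: columns of its width, rows of its height, round what is visible of it).
The state is a dict: "time": time; "q": joint angles; "joint_vel": joint speeds; "tau": joint torques, N m; "eef_pos": TCP position; "ee_rot": TCP orientation; "contact_force": force on the tool from outside, world axes, zero at the start; "moment": the same for the moment, N m; "width": finger opening in m.
Only numpy, scipy, OpenCV 4.12 (cv2) and the standard library are available. Lean on these libraries where they do the work, as an engineer would, in place of code of your own. Each camera call takes 0.05 s, during which the arm holds its last target.

## Working session

There is one attempt and no reset: what is moved stays moved. The work goes in short steps, each a Python script; the robot and the scene stay as the last script left them, time stands still between calls to the robot, and variables do not carry over. Pictures are saved under pics/ and viewed, and the job is handed in when it is done.

```bash
ls; mkdir -p pics
python3 - <<'E'
from workcell import env
import cv2
for n in("scene","top"):
    cv2.imwrite(f"pics/{n}0.png",env.get_image(n)); print(n,env.camera_params(n))
s=env.sense();print({k:s[k] for k in("time","eef_pos","ee_rot","contact_force","width")},env.grip_point_offset)
E
```

```text
pics
scene {'K': array([[440.98684056,   0.        , 264.29611252],
       [  0.        , 440.98684056, 189.84053498],
       [  0.        ,   0.        ,   1.        ]]), 'dist_coeffs': array([0.04293192, 0.        , 0.        , 0.        , 0.        ]), 'position': array([1.29919926, 0.86188578, 0.98590061]), 'orientation': array([0.31563623, 0.15359908, 0.4268811 , 0.83339884])}
top {'K': array([[365.07799743,   0.        , 254.6985496 ],
       [  0.        , 365.07799743, 195.74476864],
       [  0.        ,   0.        ,   1.        ]]), 'dist_coeffs': array([0.01441853, 0.        , 0.        , 0.        , 0.        ]), 'position': array([ 0.32882494, -0.05284945,  1.33043168]), 'orientation': array([-0.69407514, -0.05853571,  0.0594446 ,  0.71505218])}
{'time': 0.1, 'eef_pos': array([0.22332556, 0.58314006, 0.22156484]), 'ee_rot': array([-7.92132993e-04, -5.66643086e-01,  8.23962748e-01, -6.12980042e-04]), 'contact_force': array([0.02416204, 0.57428855, 0.62873846]), 'width': 0.08705625044982539} 0.0187
```

View pics/scene0.png

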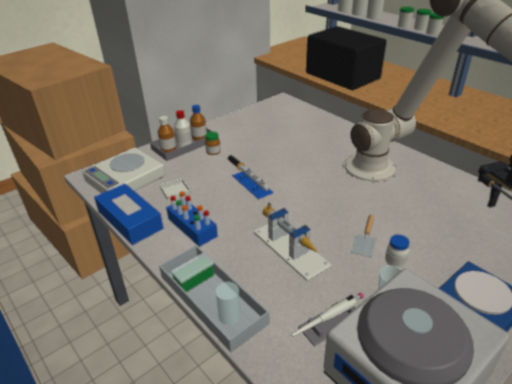

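View pics/top0.png

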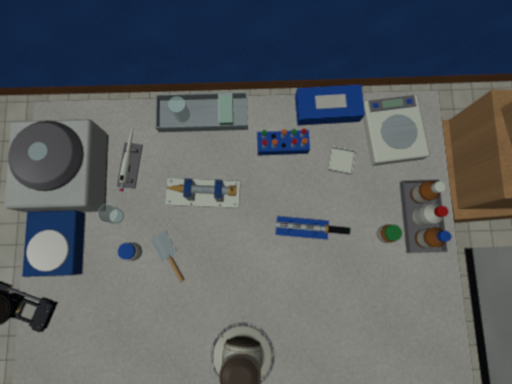

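```bash
cat > h.py <<'E'
import numpy as np,cv2
from scipy.spatial.transform import Rotation as R
from workcell import env
def cam(n):
    p=env.camera_params(n);q=p["orientation"]
    return p["K"],p["dist_coeffs"],p["position"],R.from_quat([q[1],q[2],q[3],q[0]]).as_matrix()
def proj(n,P):
    K,d,c,M=cam(n); X=(np.atleast_2d(P)-c)@M; X=X*[1,-1,-1]
    return cv2.projectPoints(X.reshape(-1,1,3),np.zeros(3),np.zeros(3),K,d)[0].reshape(-1,2)
def back(n,uv,z):
    K,d,c,M=cam(n); u=cv2.undistortPoints(np.array(uv,float).reshape(-1,1,2),K,d).reshape(-1,2)
    r=np.c_[u[:,0],-u[:,1],-np.ones(len(u))]@M.T
    return c+r*((z-c[2])/r[:,2])[:,None]
def st(t=""):
    s=env.sense();print(t,round(s["time"],2),s["eef_pos"].round(4),"F",s["contact_force"].round(1),"M",s["moment"].round(2),"w",round(s["width"],4));return s
E
python3 - <<'E'
import cv2
t=cv2.imread("pics/top0.png");s=cv2.imread("pics/scene0.png")
def c(i,x,y,w,h,n,k): cv2.imwrite(n,cv2.resize(i[y:y+h,x:x+w],None,fx=k,fy=k,interpolation=cv2.INTER_CUBIC))
c(t,270,205,90,45,"pics/t_core.png",8);c(t,160,170,90,45,"pics/t_tube.png",8)
c(s,220,145,120,140,"pics/s_all.png",4)
E
python3 - <<'E'
from h import *
for n in("core","rack","sampler","spatula","tube_rack"):
    for c in("top","scene"):
        f=env.find_in(n,c)
        for d in f[:1]: e=d["extent"];print(n,c,round(d["confidence"],2),[round(v,1) for v in(e[0]*512,e[1]*384,(e[0]+e[2])*512,(e[1]+e[3])*384)])
E
```

```text
core top 0.66 [273.4, 219.9, 350.0, 233.8]
core scene 0.74 [293.5, 293.5, 363.1, 347.4]
rack top 0.85 [279.0, 217.8, 328.8, 238.2]
rack scene 0.84 [231.5, 170.5, 271.5, 197.9]
sampler top 0.82 [163.0, 180.0, 241.5, 211.3]
sampler scene 0.88 [255.1, 203.7, 333.8, 279.3]
spatula top 0.84 [148.9, 233.3, 181.1, 280.2]
spatula scene 0.86 [349.3, 212.5, 377.2, 257.2]
tube_rack top 0.87 [258.8, 125.0, 309.0, 154.4]
tube_rack scene 0.84 [167.7, 189.3, 217.3, 247.2]
```

```bash
ls pics
```

```text
s_all.png
scene0.png
t_core.png
t_tube.png
top0.png
```

View pics/t_core.png

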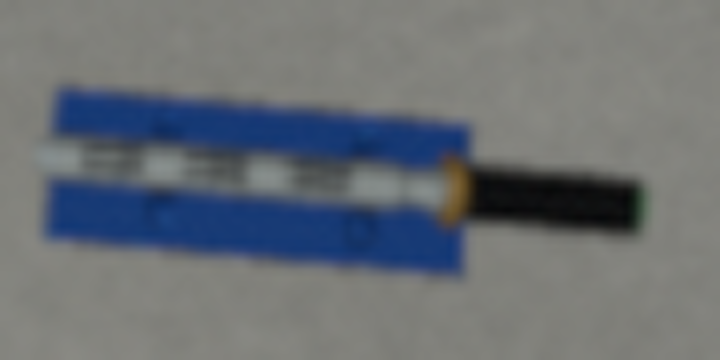

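View pics/t_tube.png

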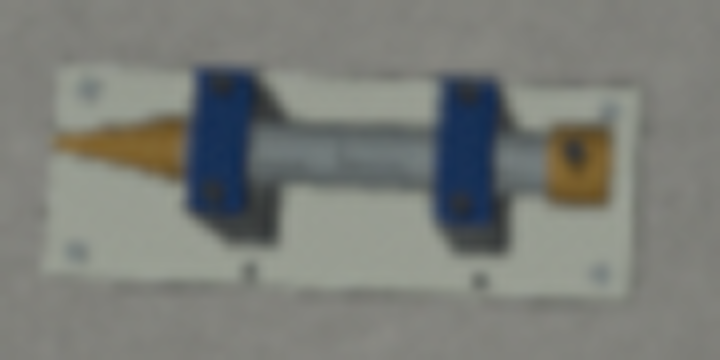

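View pics/s_all.png

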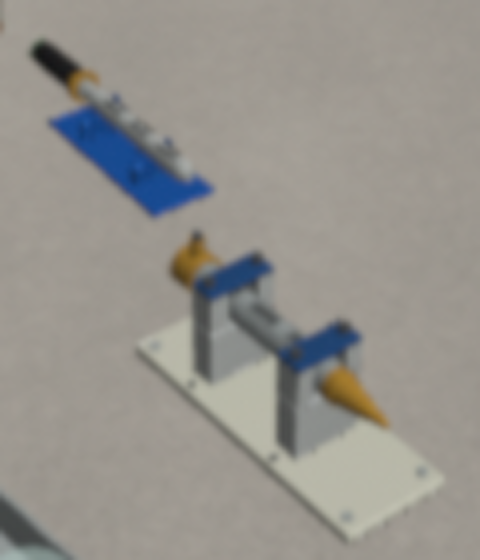

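```bash
cat > fit.py <<'E'
from h import *
from scipy.optimize import least_squares
def up(p,x0,y0,k): return (np.array(p,float)+.5)/k-.5+[x0,y0]
def box(L,W,z): return np.array([[L/2,W/2,z],[-L/2,W/2,z],[-L/2,-W/2,z],[L/2,-W/2,z]])
def T(p,P): c,s=np.cos(p[2]),np.sin(p[2]); return P@np.array([[c,-s,0],[s,c,0],[0,0,1]]).T+[p[0],p[1],0]
def fit(obs,p0):
    f=lambda p:np.concatenate([(proj(n,T(p,P))-uv).ravel() for n,P,uv in obs])
    r=least_squares(f,p0);print(r.x.round(4),"deg",np.degrees(r.x[2]).round(2),"res",r.fun.round(1));return r.x
# board: local +x toward image left. local +y: push=+Y world => local y = -X world = image down
B=box(.270,.100,.012); bt=up([(43,272),(628,298),(638,88),(60,65)],160,170,8)
bs=up([(137,346)],220,145,4)
K=box(.190,.070,.006); kt=up([(45,238),(462,273),(470,127),(58,88)],270,205,8)
print(back("top",bt,.012).round(4)[:, :2].tolist())
p0=np.append(back("top",bt,.012)[:,:2].mean(0),1.5)
print("board top");a=fit([("top",B,bt)],p0)
sc=up([(443,480),(137,346),(348,540)],220,145,4)
# scene: which corners? predict
print("pred board in scene crop",((proj("scene",T(a,B))-[220,145]+.5)*4-.5).round(0).tolist())
p0=np.append(back("top",kt,.006)[:,:2].mean(0),1.5)
print("rack top");b=fit([("top",K,kt)],p0)
print("pred rack in scene crop",((proj("scene",T(b,K))-[220,145]+.5)*4-.5).round(0).tolist())
cp=up([(40,156),(446,190),(642,207)],270,205,8)
c=back("top",cp,.040);print("core nose,flange,tail",c.round(4)[:,:2].tolist(), "yaw",np.degrees(np.arctan2(*(c[0]-c[2])[[1,0]])))
i=lambda p,w:(np.array([[np.cos(p[2]),np.sin(p[2])],[-np.sin(p[2]),np.cos(p[2])]])@(w[:2]-p[:2])).round(4)
print("in rack frame",[i(b,w) for w in c])
print("collar face/back in sampler frame",[i(a,back("top",up([q],160,170,8),.085)[0]) for q in((610,166),(548,162),(60,143))])
P=T(a,np.array([[-.11,0,.08],[-.096,0,.117],[.1,0,.08]]));print("mouth,spring nominal",P.round(4).tolist(),"in crops",((proj("top",P)-[160,170]+.5)*8-.5).round(0).tolist(),((proj("scene",P)-[220,145]+.5)*4-.5).round(0).tolist())
P=np.r_[c[:, :]];print("core in scene crop",((proj("scene",P)-[220,145]+.5)*4-.5).round(0).tolist())
E
python3 fit.py
```

```text
[[0.532, 0.2702], [0.512, 0.0039], [0.6095, -0.0028], [0.6283, 0.2634]]
board top
[0.5705 0.1337 1.4984] deg 85.85 res [-0.5  0.4  0.4  0.3  0.5 -0.3 -0.3 -0.5]
pred board in scene crop [[449.0, 480.0], [228.0, 299.0], [134.0, 346.0], [349.0, 540.0]]
rack top
[ 0.4314 -0.2254  1.4519] deg 83.19 res [-0.2  0.2  0.2  0.5  0.3 -0.5 -0.3 -0.3]
pred rack in scene crop [[216.0, 190.0], [107.0, 99.0], [48.0, 122.0], [154.0, 216.0]]
core nose,flange,tail [[0.4427, -0.125], [0.4224, -0.3033], [0.4125, -0.389]] yaw 83.46224783502913
in rack frame [array([0.101 , 0.0007]), array([-0.0785, -0.0003]), array([-0.1648, -0.0006])]
collar face/back in sampler frame [array([-0.1268,  0.0015]), array([-0.0999,  0.0009]), array([0.1121, 0.0015])]
mouth,spring nominal [[0.5626, 0.024, 0.08], [0.5636, 0.0379, 0.117], [0.5777, 0.2334, 0.08]] in crops [[572.0, 163.0], [533.0, 146.0], [91.0, 143.0]] [[199.0, 274.0], [209.0, 247.0], [373.0, 417.0]]
core in scene crop [[189.0, 176.0], [85.0, 89.0], [40.0, 52.0]]
```

```bash
cat >> h.py <<'E'
def quat(yaw_deg): # tool down, jaws across an axis with given yaw; tool x at yaw+90
    f=np.radians(yaw_deg+90); x=np.array([np.cos(f),np.sin(f),0]);z=np.array([0,0,-1.]);
    q=R.from_matrix(np.c_[x,np.cross(z,x),z]).as_quat(); return np.array([q[3],q[0],q[1],q[2]])
G=env.grip_point_offset
E
python3 - <<'E'
from h import *
q=quat(83.3)
for p in([.4307,-.2318,.15],[.4307,-.2318,.04-G]): print(env.ik(p,q))
for p in([.5626,-.15,.08-G],[.5626,.0,.08-G]): print(env.ik(p,quat(85.85)))
env.reach([.4307,-.2318,.15],q);st()
env.line_to([.4307,-.2318,.04-G],velocity=.12);st()
cv2.imwrite("pics/s1.png",cv2.resize(env.get_image("scene")[100:250,180:380],None,fx=4,fy=4,interpolation=2))
E
```

```text
[-0.16091071  0.22515158 -0.42339728  0.         -0.92224747  0.04397365]
[-0.16091071  0.4135872  -0.56558202  0.         -0.59162711  0.04397365]
[ 0.01746065  0.47534417 -0.29955718  0.         -0.79589497 -0.08989182]
[ 0.28800337  0.44833806 -0.34937595  0.         -0.77308231 -0.36043453]
 3.57 [ 0.4312 -0.2314  0.1501] F [ 0.2 -0.6 -0.9] M [ 0.11 -0.04  0.06] w 0.0871
 4.79 [ 0.4313 -0.2319  0.0219] F [-1.2 -0.6  0.6] M [ 0.09 -0.05 -0.04] w 0.0872
```

View pics/s1.png

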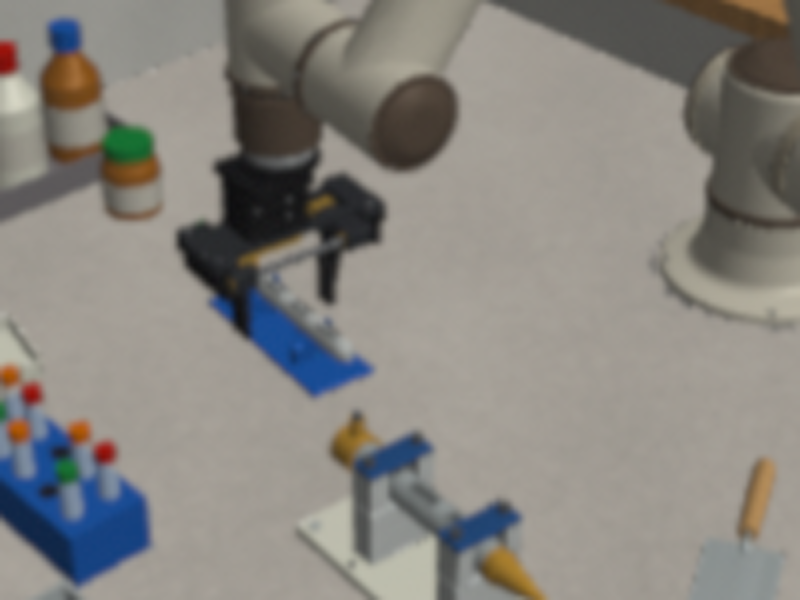

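The open jaws straddle the barrel between the two rests, about (285,285) in the crop. I'll grip now.

Run:
```python
from h import *
env.grip(.015,grasp_force=25);s=st("grip")
p=s["eef_pos"]
env.line_to([p[0],p[1],.10-G+.04],velocity=.12);st("lift")
# pre-insert: nose 35 mm before the measured mouth, core x=72 gripped -> nose 108 ahead
a=np.radians(85.85);u=np.array([np.cos(a),np.sin(a)]);n=np.array([-np.sin(a),np.cos(a)])
o=np.array([.5705,.1337])+.001*n
g=o+u*(-.125-.035-.108)
env.reach([*g,.12-G],quat(85.85));st("pre")
env.line_to([*g,.08-G],velocity=.1);st("level")
for c in("top","scene"): cv2.imwrite(f"pics/{c}2.png",env.get_image(c))
t=cv2.imread("pics/top2.png");cv2.imwrite("pics/t2.png",cv2.resize(t[150:240,180:300],None,fx=6,fy=6,interpolation=2))
t=cv2.imread("pics/scene2.png");cv2.imwrite("pics/s2.png",cv2.resize(t[130:250,200:320],None,fx=5,fy=5,interpolation=2))
```

```text
grip 5.97 [ 0.4313 -0.2319  0.0214] F [ 0.9 -0.2 -1.7] M [-0.01 -0.48 -0.03] w 0.0193
lift 6.95 [ 0.4304 -0.2316  0.1204] F [-0.4  0.4 -2.2] M [0.12 0.   0.05] w 0.0192
pre 7.62 [ 0.5498 -0.1328  0.0999] F [-1.2 -0.4 -1.8] M [ 0.07  0.02 -0.02] w 0.019
level 8.17 [ 0.5502 -0.1341  0.0616] F [ 0.3  0.2 -0.9] M [ 0.07 -0.1   0.06] w 0.0192
```

View pics/t2.png

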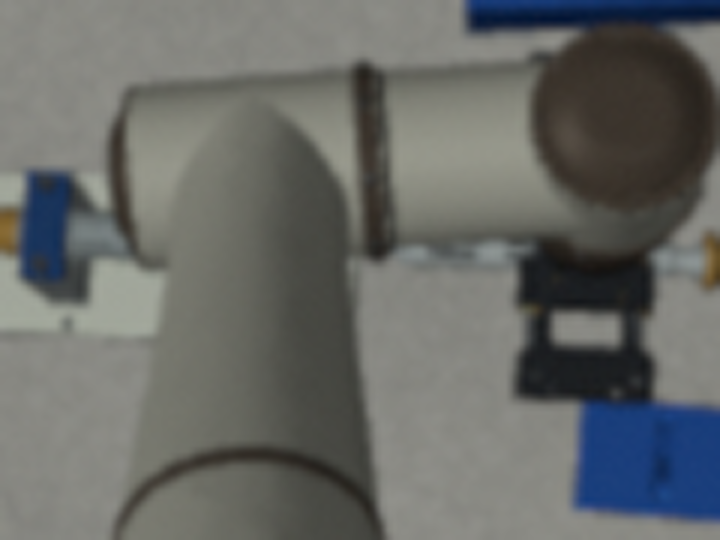

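View pics/s2.png

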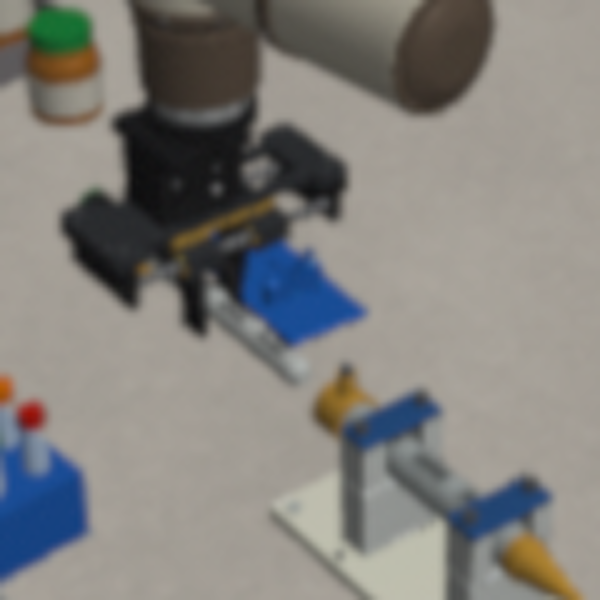

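```bash
cat >> h.py <<'E'
A0=np.radians(85.85);U=np.array([np.cos(A0),np.sin(A0),0]);N=np.array([-np.sin(A0),np.cos(A0),0]);Z=np.array([0,0,1.])
O=np.array([.5705,.1337,.08])+.001*N
def avg(k=4,dt=.02):
    F=[];M=[]
    for i in range(k):
        env.wait(dt);s=env.sense();F.append(s["contact_force"]);M.append(s["moment"])
    F=np.mean(F,0);M=np.mean(M,0);W=np.array([U,N,Z])
    return s,W@F,W@M   # axial, lateral, vertical
def loc(p): d=p+[0,0,G]-O; return np.array([d@U,d@N,d@Z])*1e3 # grasp point in sampler frame, mm
def world(l): l=np.array(l)/1e3; return O+U*l[0]+N*l[1]+Z*l[2]-[0,0,G]
E
python3 - <<'E'
from h import *
s,F,M=avg(10);print(s["time"],loc(s["eef_pos"]).round(2),"F",F.round(2),"M",M.round(3))
p=O+U*(-.16);print("pred nose scene crop",((proj("scene",[p-U*.008,p])-[200,130]+.5)*5-.5).round(0).tolist())
P=[O+U*-.125+N*y+Z*z for y,z in((0,0),(.018,0),(-.018,0),(0,.018),(0,-.018))]
print("collar face",((proj("scene",P)-[200,130]+.5)*5-.5).round(0).tolist())
import json
l=loc(s["eef_pos"]);c=np.array([-268.,0,0])
for x in np.arange(-262,-216,5):
    c[0]=x;env.line_to(world(c),velocity=.06)
    s,f,m=avg(3);print(round(s["time"],1),"nose depth(nominal)",x+108+125,loc(s["eef_pos"]).round(1),"dF",(f-F).round(1),"dM",(m-M).round(2))
    if abs(f-F)[0]>5 or abs(f-F)[1]>4 or abs(f-F)[2]>5: break
json.dump([F.tolist(),M.tolist(),c.tolist()],open("s.json","w"))
cv2.imwrite("pics/s3.png",cv2.resize(env.get_image("scene")[150:250,200:320],None,fx=6,fy=6,interpolation=2))
E
```

```text
8.4333 [-268.02   -0.4     0.74] F [-0.19 -0.17 -1.83] M [-0.058 -0.078  0.001]
pred nose scene crop [[297.0, 374.0], [305.0, 380.0]]
collar face [[336.0, 406.0], [358.0, 395.0], [314.0, 416.0], [336.0, 384.0], [337.0, 427.0]]
8.7 nose depth(nominal) -29 [-2.617e+02 -1.000e-01  1.000e-01] dF [ 0.5  0.2 -0.2] dM [ 0.01 -0.01  0.04]
9.0 nose depth(nominal) -24 [-256.8   -0.     0. ] dF [0.6 0.4 0.5] dM [-0.01 -0.04  0.03]
9.3 nose depth(nominal) -19 [-251.8   -0.     0. ] dF [-0.2  0.1 -0.1] dM [ 0.02 -0.01  0.01]
9.6 nose depth(nominal) -14 [-246.8    0.     0. ] dF [-0.1  0.2 -0.4] dM [ 0.02 -0.01  0.01]
9.9 nose depth(nominal) -9 [-241.8   -0.    -0. ] dF [0.3 0.6 0.2] dM [ 0.01 -0.01 -0.  ]
10.2 nose depth(nominal) -4 [-236.8   -0.     0. ] dF [ 0.3  0.3 -0.1] dM [ 0.04  0.02 -0.02]
10.5 nose depth(nominal) 1 [-231.8   -0.     0. ] dF [ 0.1 -0.1 -0.4] dM [0.01 0.01 0.01]
10.8 nose depth(nominal) 6 [-226.8    0.     0. ] dF [ 0.  -0.1 -0.2] dM [ 0.02 -0.    0.02]
11.1 nose depth(nominal) 11 [-221.8   -0.     0. ] dF [ 1.   0.2 -0.3] dM [-0.   -0.01 -0.02]
11.4 nose depth(nominal) 16 [-216.7   -0.    -0. ] dF [0.2 0.6 0. ] dM [-0.02 -0.13 -0.05]
```

View pics/s3.png

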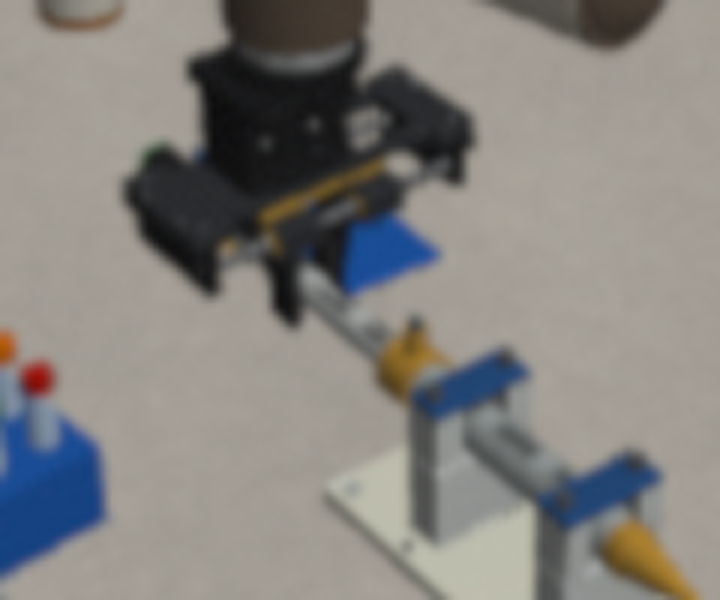

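```bash
cat > adv.py <<'E'
import sys,json
from h import *
# usage: adv.py xend step ; admittance on lateral/vertical
xe,stp=float(sys.argv[1]),float(sys.argv[2]); kl=float(sys.argv[3]);kz=float(sys.argv[4])
lim=[float(v) for v in (sys.argv[5:8] or (9,5,7))]
F,M,c=[np.array(v) for v in json.load(open("s.json"))]
while c[0]<xe-1e-6:
    c[0]=min(c[0]+stp,xe);env.line_to(world(c),velocity=.04)
    s,f,m=avg(3);d=f-F;print(round(s["time"],1),"depth",round(c[0]+233,1),"c",c[1:].round(2),loc(s["eef_pos"]).round(1),"dF",d.round(1),"dM",(m-M).round(2))
    if abs(d[0])>lim[0] or abs(d[1])>lim[1] or abs(d[2])>lim[2]: print("STOP");break
    c[1]+=np.clip(kl*d[1],-.3,.3);c[2]+=np.clip(kz*d[2],-.3,.3)
json.dump([F.tolist(),M.tolist(),c.tolist()],open("s.json","w"))
E
python3 adv.py -193 3 0.05 0.05
```

```text
11.8 depth 19.0 c [0. 0.] [-2.138e+02 -1.000e-01  0.000e+00] dF [ 1.2 -0.2 -0.3] dM [-0.07 -0.09 -0.02]
12.1 depth 22.0 c [-0.01 -0.02] [-2.107e+02 -1.000e-01  0.000e+00] dF [ 0.5 -0.1  0.1] dM [-0.03 -0.12 -0.04]
12.4 depth 25.0 c [-0.02 -0.01] [-2.077e+02 -1.000e-01 -0.000e+00] dF [ 1.  -0.3 -0.2] dM [-0.05 -0.13 -0.01]
12.7 depth 28.0 c [-0.03 -0.02] [-2.047e+02 -1.000e-01 -0.000e+00] dF [ 1.2  0.  -0.6] dM [-0.05 -0.16 -0.01]
13.0 depth 31.0 c [-0.03 -0.05] [-2.017e+02 -1.000e-01 -1.000e-01] dF [ 0.5 -0.4  0.4] dM [-0.07 -0.19 -0.02]
13.3 depth 34.0 c [-0.05 -0.03] [-1.988e+02 -1.000e-01 -1.000e-01] dF [ 0.9  0.1 -0.6] dM [-0.04 -0.12 -0.03]
13.6 depth 37.0 c [-0.05 -0.07] [-1.957e+02 -1.000e-01 -1.000e-01] dF [ 0.5  0.5 -0.2] dM [-0.04 -0.16 -0.03]
13.9 depth 40.0 c [-0.02 -0.08] [-1.927e+02 -1.000e-01 -1.000e-01] dF [ 0.9 -0.3 -0.1] dM [-0.03 -0.14 -0.01]
```

Run:
```python
from h import *
cv2.imwrite("pics/s4.png",cv2.resize(env.get_image("scene")[150:250,200:320],None,fx=6,fy=6,interpolation=2))
st()
```

```text
13.93 [ 0.5556 -0.0585  0.0612] F [ 0.3  0.9 -2.1] M [ 0.36 -0.12 -0.03] w 0.0192
```

View pics/s4.png

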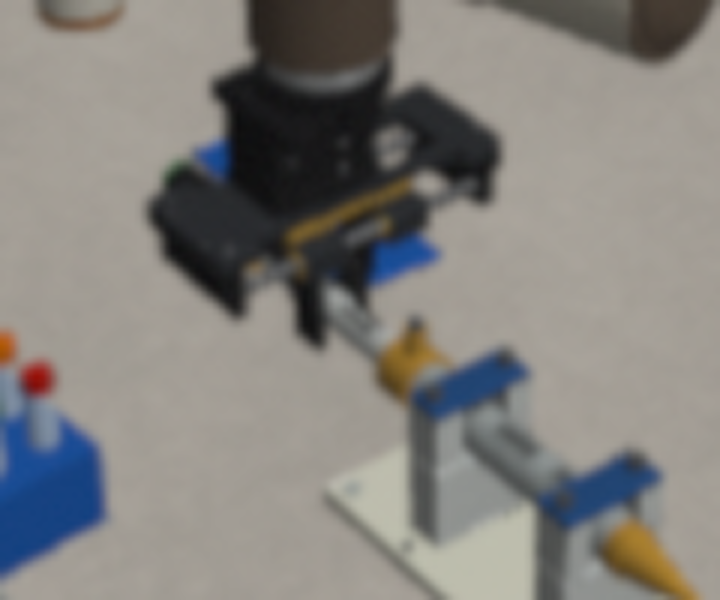

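```bash
python3 adv.py -142 4 0.05 0.05
python3 - <<'E'
from h import *
cv2.imwrite("pics/s5.png",cv2.resize(env.get_image("scene")[150:250,200:320],None,fx=6,fy=6,interpolation=2))
E
```

```text
14.2 depth 44.0 c [-0.04 -0.08] [-1.886e+02 -1.000e-01 -1.000e-01] dF [ 0.8 -0.2 -0.6] dM [-0.07 -0.33 -0.05]
14.5 depth 48.0 c [-0.05 -0.11] [-1.846e+02 -1.000e-01 -1.000e-01] dF [ 1.1  0.1 -0.8] dM [-0.   -0.37 -0.01]
14.8 depth 52.0 c [-0.04 -0.15] [-1.807e+02 -1.000e-01 -1.000e-01] dF [ 1.9  0.1 -0.3] dM [-0.02 -0.35 -0.  ]
15.1 depth 56.0 c [-0.04 -0.16] [-1.767e+02 -1.000e-01 -2.000e-01] dF [ 2.1 -0.  -1.1] dM [-0.03 -0.37 -0.06]
15.4 depth 60.0 c [-0.04 -0.22] [-1.727e+02 -1.000e-01 -2.000e-01] dF [ 1.8  0.  -0.9] dM [-0.05 -0.39 -0.02]
15.7 depth 64.0 c [-0.04 -0.26] [-1.687e+02 -1.000e-01 -3.000e-01] dF [ 1.8 -0.3 -1.1] dM [-0.06 -0.37  0.  ]
16.0 depth 68.0 c [-0.05 -0.32] [-1.647e+02 -1.000e-01 -3.000e-01] dF [ 1.4  0.  -1.4] dM [-0.08 -0.37 -0.04]
16.3 depth 72.0 c [-0.05 -0.39] [-160.7   -0.2   -0.4] dF [ 1.8  0.  -1.3] dM [-0.07 -0.35 -0.03]
16.6 depth 76.0 c [-0.05 -0.45] [-156.7   -0.2   -0.4] dF [ 1.1 -0.7 -0.5] dM [-0.16 -0.33 -0.04]
16.9 depth 80.0 c [-0.09 -0.48] [-152.7   -0.2   -0.4] dF [ 1.1 -0.2 -0.3] dM [-0.11 -0.3  -0.06]
17.2 depth 84.0 c [-0.1  -0.49] [-148.7   -0.2   -0.4] dF [ 0.9 -0.6 -0.2] dM [-0.14 -0.29 -0.01]
17.5 depth 88.0 c [-0.12 -0.5 ] [-144.7   -0.2   -0.5] dF [ 1.8 -0.8 -0.5] dM [-0.17 -0.23 -0.03]
17.8 depth 91.0 c [-0.16 -0.53] [-141.8   -0.2   -0.5] dF [ 0.2 -0.3  0.5] dM [-0.19 -0.03 -0.04]
```

View pics/s5.png

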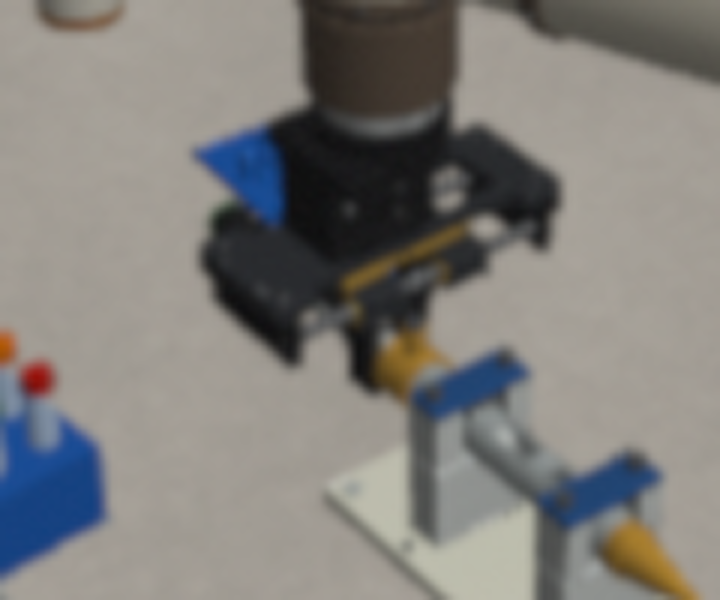

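Run:
```python
from h import *
import json
F0,M0,c=[np.array(v) for v in json.load(open("s.json"))]
env.grip(.087);s,F,M=avg(6);print(s["time"],"empty F",F.round(2),"M",M.round(3),s["width"])
for n in("top","scene"): cv2.imwrite(f"pics/{n}6.png",env.get_image(n))
c=np.array([-260.,c[1],-1.5]);
env.line_to(world([-142,c[1],-1.5]),velocity=.05)
env.line_to(world(c),velocity=.12)
s,F,M=avg(6);print(s["time"],loc(s["eef_pos"]).round(2),"empty F",F.round(2),"M",M.round(3))
json.dump([F.tolist(),M.tolist(),c.tolist()],open("s.json","w"))
cv2.imwrite("pics/s7.png",cv2.resize(env.get_image("scene")[130:250,180:320],None,fx=5,fy=5,interpolation=2))
cv2.imwrite("pics/t7.png",cv2.resize(env.get_image("top")[150:240,180:300],None,fx=6,fy=6,interpolation=2))
# predicted level core points: flange front, handle end
P=[O+U*(-.214),O+U*(-.299),O+U*-.125];print("scene crop",((proj("scene",P)-[180,130]+.5)*5-.5).round(0).tolist())
```

```text
19.2667 empty F [-0.22  0.13  0.29] M [-0.043 -0.074  0.002] 0.08695191474428383
20.85 [-259.34   -0.27   -1.47] empty F [0.11 0.17 0.06] M [-0.038 -0.105  0.008]
scene crop [[357.0, 341.0], [287.0, 284.0], [436.0, 406.0]]
```

View pics/s7.png

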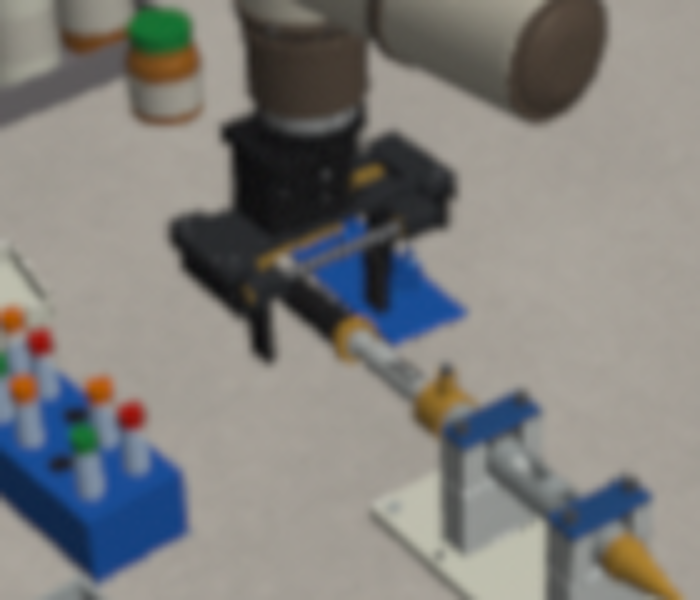

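View pics/t7.png

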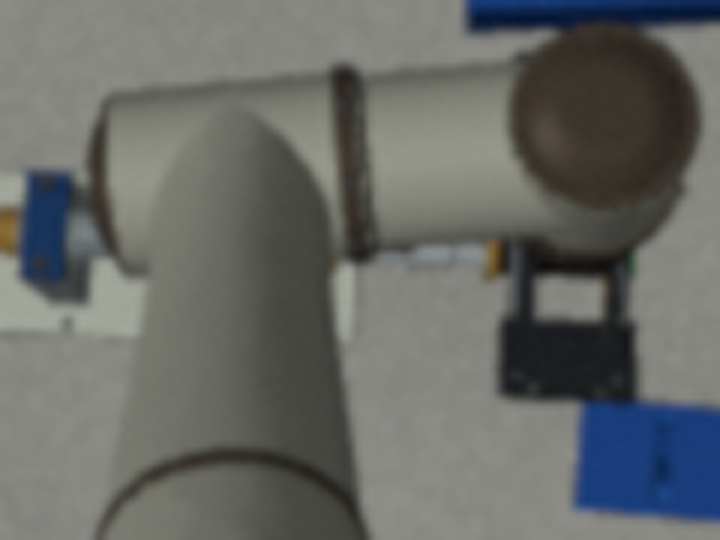

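Core is about halfway in and the handle lies between the open fingers (flange at about (352,340) in the scene crop). I'll grip the handle and feel for the level position.

Run:
```python
from h import *
import json
F,M,c=[np.array(v) for v in json.load(open("s.json"))]
env.grip(.020,grasp_force=20)
s,f,m=avg(5);print(s["time"],s["width"],loc(s["eef_pos"]).round(2),"dF",(f-F).round(1),"dM",(m-M).round(2))
for i in range(12):
    c[2]+=.5;env.line_to(world(c),velocity=.02)
    s,f,m=avg(4);d=f-F;print(round(s["time"],1),c[2],loc(s["eef_pos"]).round(2),"dF",d.round(1),"dM",(m-M).round(2))
    if d[2]<-6 or abs(d[1])>6: break
json.dump([F.tolist(),M.tolist(),c.tolist()],open("s.json","w"))
```

```text
22.0667 0.02541172063476221 [-2.6003e+02 -1.8000e-01 -1.5000e+00] dF [-0.3 -0.  -0.3] dM [-0.05  0.09 -0.03]
22.4 -1.0 [-2.6001e+02 -1.7000e-01 -1.0200e+00] dF [-0.   0.  -0.6] dM [-0.04  0.06 -0.01]
22.7 -0.5 [-2.5998e+02 -1.7000e-01 -5.0000e-01] dF [-0.1 -0.1 -0.5] dM [-0.06  0.04 -0.03]
23.0 0.0 [-2.5997e+02 -1.5000e-01 -4.0000e-02] dF [ 0.2 -0.2 -1. ] dM [-0.01  0.01 -0.01]
23.3 0.5 [-2.5994e+02 -1.4000e-01  4.8000e-01] dF [ 0.6 -0.2 -1. ] dM [-0.01 -0.07 -0.03]
23.6 1.0 [-2.5997e+02 -1.3000e-01  9.6000e-01] dF [ 0.6 -0.1 -0.9] dM [-0.09 -0.04 -0.02]
24.0 1.5 [-2.6004e+02 -6.0000e-02  1.3900e+00] dF [ 0.6 -0.5 -2.2] dM [-0.11  0.01 -0.08]
24.3 2.0 [-2.6004e+02 -7.0000e-02  1.9500e+00] dF [ 0.1 -0.3 -2.6] dM [-0.07  0.08 -0.03]
24.6 2.5 [-2.6004e+02 -1.3000e-01  2.4900e+00] dF [-0.4 -0.3 -2. ] dM [-0.05  0.18 -0.03]
24.9 3.0 [-2.6003e+02 -1.2000e-01  2.9800e+00] dF [-0.1 -0.4 -2.4] dM [-0.07  0.29 -0.02]
25.2 3.5 [-2.6003e+02 -1.7000e-01  3.5000e+00] dF [-0.9 -0.4 -2.5] dM [-0.05  0.35 -0.03]
25.6 4.0 [-2.60e+02 -1.70e-01  4.02e+00] dF [-0.7  0.2 -2.8] dM [-0.05  0.3  -0.02]
25.9 4.5 [-2.60e+02 -1.80e-01  4.51e+00] dF [-0.4 -0.4 -2.8] dM [-0.04  0.28 -0.06]
```

```bash
python3 - <<'E'
from h import *
import json
F,M,c=[np.array(v) for v in json.load(open("s.json"))]
for z in(3.3,2.2,1.8):
    c[2]=z;env.line_to(world(c),velocity=.02)
    s,f,m=avg(4);print(round(s["time"],1),c[2],loc(s["eef_pos"]).round(2),"dF",(f-F).round(1),"dM",(m-M).round(2))
json.dump([F.tolist(),M.tolist(),c.tolist()],open("s.json","w"))
E
cat > push.py <<'E'
import sys,json
from h import *
xe,stp,v=map(float,sys.argv[1:4]);fz0,kz,kl,axl=map(float,sys.argv[4:8])
F,M,c=[np.array(q) for q in json.load(open("s.json"))]
W=np.array([U,N,Z])
while c[0]<xe-1e-6:
    c[0]=min(c[0]+stp,xe);env.line_to(world(c),velocity=v)
    s0=env.sense();d0=W@s0["contact_force"]-F
    s,f,m=avg(3);d=f-F;l=loc(s["eef_pos"]);print(round(s["time"],1),"c",c.round(2),"err",(l-c).round(2),"now",d0.round(1),"dF",d.round(1),"dM",(m-M).round(2))
    if abs(d[0])>axl or abs(d0[0])>axl+3 or abs(d[1])>3.5 or abs(d[2])>4.5: print("STOP");break
    c[1]+=np.clip(kl*d[1],-.2,.2);c[2]+=np.clip(kz*(d[2]-fz0),-.2,.2)
json.dump([F.tolist(),M.tolist(),c.tolist()],open("s.json","w"))
E
python3 push.py -240 2 .04 -1.2 .08 .05 8
```

```text
26.2 3.3 [-2.6003e+02 -1.5000e-01  3.2800e+00] dF [-0.5 -0.1 -2.1] dM [ 0.02  0.31 -0.01]
26.5 2.2 [-2.6006e+02 -2.1000e-01  2.2300e+00] dF [-1.2 -0.4 -1.4] dM [-0.01  0.33 -0.01]
26.8 1.8 [-2.6003e+02 -2.1000e-01  1.8400e+00] dF [-1.  -0.3 -2.3] dM [-0.    0.39 -0.  ]
27.1 c [-2.58e+02 -1.80e-01  1.80e+00] err [ 0.24 -0.03  0.01] now [ 0.1  0.  -2. ] dF [-0.3 -0.3 -2. ] dM [ 0.03  0.14 -0.03]
27.4 c [-2.56e+02 -1.90e-01  1.74e+00] err [ 0.26 -0.03 -0.02] now [ 0.6 -0.5 -2.3] dF [-0.6  0.1 -2.1] dM [0.01 0.04 0.01]
27.7 c [-2.54e+02 -1.90e-01  1.67e+00] err [ 0.21 -0.06 -0.  ] now [ 1.6 -0.6 -2.3] dF [-0.3 -0.4 -2.6] dM [ 0.01  0.05 -0.01]
28.0 c [-2.52e+02 -2.10e-01  1.56e+00] err [ 0.19 -0.02 -0.02] now [-0.2  0.5 -1.8] dF [-0.1  0.3 -1.7] dM [0.03 0.06 0.02]
28.3 c [-2.50e+02 -1.90e-01  1.52e+00] err [ 0.17 -0.03  0.  ] now [-0.  -1.2 -1.9] dF [-0.4 -0.4 -1.9] dM [-0.01  0.08  0.02]
28.6 c [-2.48e+02 -2.10e-01  1.47e+00] err [ 0.17 -0.02 -0.01] now [-0.7 -0.2 -0.9] dF [-0.1  0.3 -1.7] dM [ 0.02  0.08 -0.01]
28.9 c [-2.46e+02 -2.00e-01  1.42e+00] err [ 0.19 -0.01  0.01] now [-0.  -0.1 -2.1] dF [-0.3 -0.  -1.6] dM [ 0.02  0.08 -0.01]
29.2 c [-2.44e+02 -2.00e-01  1.39e+00] err [ 0.19 -0.03  0.01] now [-0.8 -0.1 -0.2] dF [ 0.3  0.3 -2. ] dM [ 0.04  0.05 -0.03]
29.5 c [-2.42e+02 -1.80e-01  1.32e+00] err [ 0.16 -0.06  0.03] now [ 0.2 -0.6 -2.1] dF [ 0.1 -0.  -1.7] dM [ 0.05  0.1  -0.02]
29.8 c [-2.40e+02 -1.90e-01  1.28e+00] err [ 0.19 -0.07  0.02] now [-0.7 -0.8 -1.3] dF [-0.3  0.4 -1.5] dM [0.01 0.12 0.04]
```

```bash
python3 push.py -195 3 .05 -1.2 .08 .05 8
python3 - <<'E'
from h import *
cv2.imwrite("pics/s8.png",cv2.resize(env.get_image("scene")[130:250,180:320],None,fx=5,fy=5,interpolation=2))
E
```

```text
30.1 c [-2.37e+02 -1.60e-01  1.26e+00] err [ 0.29 -0.09  0.04] now [-0.1 -0.4 -0.9] dF [ 0.2 -0.  -1.2] dM [ 0.01  0.01 -0.01]
30.4 c [-2.34e+02 -1.60e-01  1.26e+00] err [ 0.29 -0.05  0.  ] now [ 0.1 -0.  -1.5] dF [-0.  -0.7 -1.1] dM [ 0.03 -0.03 -0.05]
30.7 c [-2.31e+02 -2.00e-01  1.26e+00] err [ 0.26 -0.02  0.03] now [-0.1 -0.1 -1.1] dF [ 0.   0.1 -1.4] dM [0.   0.04 0.01]
31.0 c [-2.28e+02 -2.00e-01  1.25e+00] err [ 0.24 -0.04 -0.  ] now [-0.4  0.6 -0.4] dF [-0.  -0.  -1.1] dM [ 0.    0.05 -0.01]
31.3 c [-2.25e+02 -2.00e-01  1.26e+00] err [ 0.27 -0.05  0.01] now [ 0.1 -0.5 -1.6] dF [-0.2 -0.  -1.6] dM [ 0.02  0.08 -0.02]
31.6 c [-2.22e+02 -2.00e-01  1.23e+00] err [ 0.26 -0.07  0.02] now [ 0.1 -1.3 -0.1] dF [-0.3  0.3 -1.3] dM [ 0.01  0.1  -0.01]
31.9 c [-2.19e+02 -1.80e-01  1.22e+00] err [ 0.26 -0.06  0.03] now [-0.7  0.6 -1.5] dF [-0.6 -0.7 -0.5] dM [-0.02  0.1  -0.04]
32.2 c [-216.     -0.22    1.28] err [ 0.28 -0.01 -0.02] now [-0.1  0.2 -0.4] dF [ 0.1  0.3 -0.9] dM [ 0.01  0.07 -0.  ]
32.5 c [-2.13e+02 -2.00e-01  1.30e+00] err [ 0.25 -0.01 -0.03] now [-0.2 -0.3 -0.9] dF [ 0.1  0.1 -0.7] dM [-0.    0.03  0.  ]
32.8 c [-2.10e+02 -2.00e-01  1.35e+00] err [ 0.27 -0.   -0.03] now [-0.4 -0.1 -1.9] dF [ 0.2 -0.5 -1.3] dM [-0.    0.   -0.04]
33.1 c [-207.     -0.23    1.34] err [ 0.28 -0.01 -0.02] now [-0.5 -0.5 -2.1] dF [ 0.4 -0.8 -1.2] dM [ 0.02 -0.02 -0.  ]
33.4 c [-204.     -0.27    1.34] err [ 0.24  0.02 -0.02] now [-1.   0.8 -0.9] dF [ 0.2  0.3 -1.5] dM [ 0.01 -0.03 -0.02]
33.7 c [-201.     -0.25    1.32] err [ 0.25 -0.03 -0.02] now [-0.1 -0.1 -2.3] dF [-0.2 -0.3 -1.7] dM [ 0.01  0.01 -0.  ]
34.0 c [-198.     -0.27    1.28] err [ 0.27 -0.05  0.03] now [-0.3 -0.8 -0.3] dF [ 0.2 -0.  -1.4] dM [ 0.01  0.01 -0.04]
34.3 c [-195.     -0.27    1.26] err [ 0.23 -0.05  0.02] now [-0.3  0.  -1.2] dF [ 0.2 -0.5 -1.1] dM [ 0.01  0.02 -0.01]
```

View pics/s8.png

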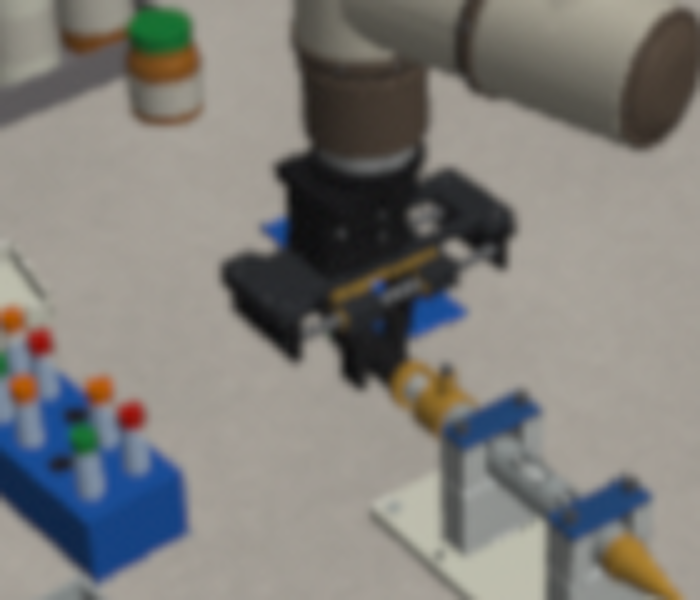

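```bash
python3 push.py -181 2 .04 -1.2 .06 .05 8; python3 push.py -165 1 .02 -1.2 .06 .05 5
python3 - <<'E'
from h import *
cv2.imwrite("pics/s9.png",cv2.resize(env.get_image("scene")[130:250,180:320],None,fx=5,fy=5,interpolation=2))
E
```

```text
34.7 c [-193.     -0.29    1.27] err [ 0.13 -0.01  0.03] now [ 0.5 -0.5 -1.3] dF [-0.4  0.  -1.3] dM [0.05 0.17 0.01]
35.0 c [-191.     -0.29    1.27] err [ 0.12 -0.04  0.01] now [-0.2 -0.  -1.1] dF [-0.4 -0.4 -1. ] dM [-0.01  0.26 -0.01]
35.3 c [-189.     -0.32    1.28] err [ 0.21 -0.01 -0.01] now [-0.1 -0.2 -0.6] dF [-0.5  0.6 -0.6] dM [0.01 0.2  0.02]
35.6 c [-187.     -0.29    1.31] err [ 0.24 -0.02 -0.04] now [-0.7  0.2 -2.1] dF [-0.9 -0.4 -0.8] dM [0.05 0.14 0.02]
35.9 c [-185.     -0.31    1.34] err [ 0.19  0.01 -0.04] now [ 0.4  1.1 -1.2] dF [-0.3  0.1 -0.6] dM [0.05 0.18 0.01]
36.2 c [-183.     -0.31    1.38] err [ 0.25 -0.01 -0.03] now [ 0.7 -0.6 -2.1] dF [-0.1 -0.5 -1.5] dM [ 0.08  0.07 -0.01]
36.5 c [-181.     -0.33    1.36] err [ 0.19  0.02 -0.04] now [-0.5  0.3 -0.9] dF [-0.2  0.2 -1.7] dM [ 0.05  0.08 -0.02]
36.8 c [-180.     -0.32    1.33] err [ 0.    0.03 -0.04] now [-1.4 -0.6 -1.8] dF [-0.9  0.1 -1.8] dM [0.03 0.33 0.01]
37.1 c [-179.     -0.32    1.3 ] err [ 0.08 -0.03  0.02] now [-1.2  0.1 -1.9] dF [-1.  -0.3 -1.7] dM [0.04 0.27 0.03]
37.4 c [-178.     -0.34    1.27] err [ 0.22 -0.02  0.04] now [ 1.1 -0.1 -1.9] dF [-0.7  0.  -1.1] dM [0.07 0.12 0.04]
37.7 c [-177.     -0.33    1.28] err [ 0.16 -0.07  0.03] now [-0.2  0.  -0.7] dF [-0.2  0.3 -1.2] dM [0.08 0.07 0.02]
38.0 c [-176.     -0.32    1.28] err [ 0.09 -0.04  0.01] now [-0.5  0.3 -1.9] dF [-0.2 -0.4 -1.2] dM [0.04 0.1  0.01]
38.3 c [-175.     -0.34    1.28] err [-0.12  0.    0.01] now [-1.9  0.2 -1.8] dF [-1.5  0.1 -1.2] dM [0.   0.53 0.01]
38.6 c [-174.     -0.34    1.28] err [-1.02  0.05  0.04] now [-6.1 -0.6 -1.7] dF [-5.5 -1.3 -1. ] dM [-0.24  1.66  0.02]
STOP
```

View pics/s9.png

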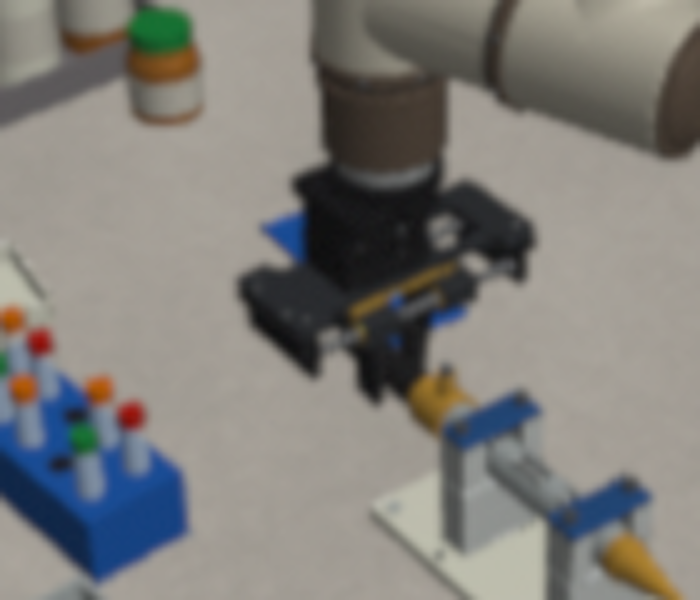

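Run:
```python
from h import *
import json
F,M,c=[np.array(v) for v in json.load(open("s.json"))]
for dx in(.4,.4):
    c[0]+=dx;env.line_to(world(c),velocity=.02)
    s,f,m=avg(6);l=loc(s["eef_pos"]);print(round(s["time"],1),"c",c.round(2),"x",l.round(2),"dF",(f-F).round(1),"dM",(m-M).round(2),round(s["width"],4))
    if f[0]-F[0]<-8.5: break
json.dump([F.tolist(),M.tolist(),c.tolist()],open("s.json","w"))
```

```text
39.0 c [-173.6    -0.34    1.28] x [-175.     -0.27    1.3 ] dF [-7.2 -1.3 -1.6] dM [-0.32  2.08  0.  ] 0.0252
39.3 c [-173.2    -0.34    1.28] x [-174.96   -0.25    1.32] dF [-8.6 -1.7 -1.9] dM [-0.44  2.5  -0.01] 0.0252
```

Run:
```python
from h import *
import json
F,M,c=[np.array(v) for v in json.load(open("s.json"))]
c[0]=-175.;env.line_to(world(c),velocity=.02)
s,f,m=avg(5);print(s["time"],loc(s["eef_pos"]).round(2),"dF",(f-F).round(1))
env.grip(.087);s,f,m=avg(4);print(s["time"],s["width"],"dF",(f-F).round(1))
env.line_to(world(c)+[0,0,.1],velocity=.15)
env.movej([-1.0,*s["q"][1:2]*0+.2,*s["q"][2:]*0+[-.2,0,-1.2,0]]) if False else None
p=world(c)+[0,0,.12]
env.reach([.40,-.36,.2],quat(70));st()
for n in("top","scene"): cv2.imwrite(f"pics/{n}10.png",env.get_image(n))
t=cv2.imread("pics/top10.png");cv2.imwrite("pics/t10.png",cv2.resize(t[170:215,160:270],None,fx=7,fy=7,interpolation=2))
t=cv2.imread("pics/scene10.png");cv2.imwrite("pics/s10.png",cv2.resize(t[180:230,220:290],None,fx=10,fy=10,interpolation=2))
```

```text
39.65 [-175.11   -0.34    1.31] dF [-3.2 -0.7 -1.4]
40.925 0.0873148994400827 dF [ 0.2  0.1 -0.2]
 43.08 [ 0.4005 -0.3595  0.1997] F [ 1.  -0.2 -0.6] M [ 0.08 -0.12 -0.05] w 0.0874
```

View pics/t10.png

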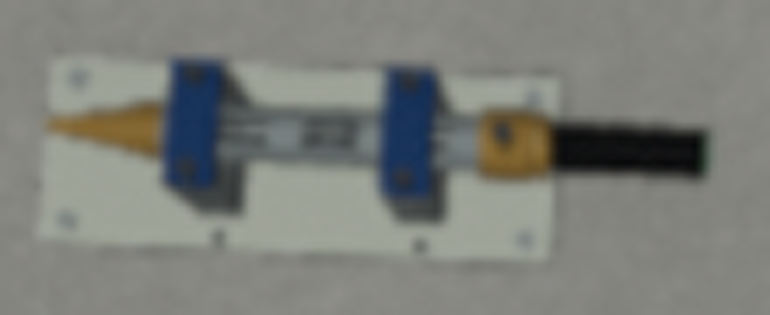

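View pics/s10.png

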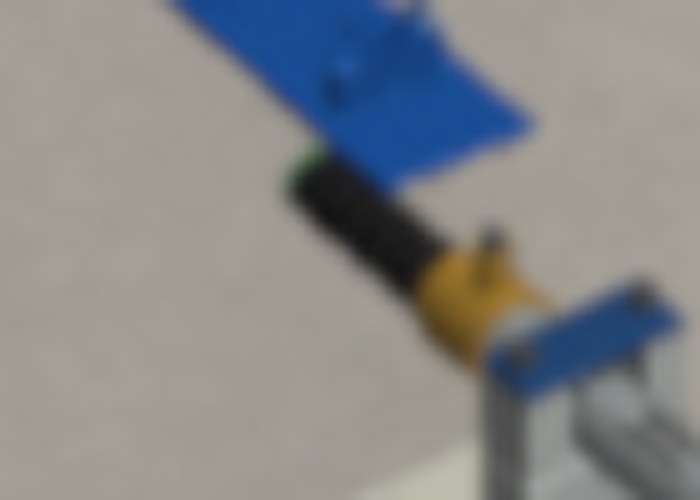

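Run:
```python
from h import *
def prof(fn,z,a,b,off=(0,)):
    im=cv2.imread(fn).astype(np.float32);xs=np.arange(a,b,.25);acc=0
    for o in off:
        uv=proj("top",np.array([O*[1,1,0]+U*x/1e3+N*o/1e3+Z*z for x in xs])).astype(np.float32)
        acc=acc+cv2.remap(im,uv[:,:1],uv[:,1:],cv2.INTER_CUBIC)[:,0]
    return xs,acc/len(off)
for fn in("pics/top0.png","pics/top10.png"):
    xs,p=prof(fn,.09,-235,-80,(-9,-7,7,9))   # avoid the spring housing
    br=p[:,2]-p[:,0] # red-blue -> brass
    h=br.max()*.5;idx=np.where(np.diff(np.sign(br-h)))[0];print(fn,"brass edges",xs[idx],"len");
    L=p.sum(1);i=np.where(np.diff(np.sign(L-.5*(L[:20].mean()+L.min()))))[0];print(" dark edges",xs[i][:4])
```

```text
pics/top0.png brass edges [-126.75 -100.75] len
 dark edges [-126.25  -99.5   -82.75]
pics/top10.png brass edges [-135.25 -100.75] len
 dark edges [-212.25 -131.75 -114.25 -108.75]
```

Run:
```python
from h import *
def meas(fn,o,yaw,z,a,b,off,blueok):
    u=np.array([np.cos(yaw),np.sin(yaw),0]);n=np.array([-u[1],u[0],0])
    im=cv2.imread(fn).astype(np.float32);xs=np.arange(a,b,.1);acc=0
    for q in off:
        uv=proj("top",np.array([np.r_[o,z]+u*x/1e3+n*q/1e3 for x in xs])).astype(np.float32)
        acc=acc+cv2.remap(im,uv[:,:1],uv[:,1:],cv2.INTER_CUBIC)[:,0]
    p=acc/len(off);br=p[:,2]-p[:,0];i=br.argmax();h=br.max()/2
    j=np.where(br[:i]<h)[0][-1];L=p.sum(1);k=np.where(L[:j]<.5*(L[:20].mean()+L.min()))[0][0]
    f=i+np.where(br[i:]<h)[0][0]
    print(fn,"tail",xs[k].round(1),"brass rear",xs[j].round(1),"brass front",xs[f].round(1),"tail->rear",(xs[j]-xs[k]).round(1),"tail->front",(xs[f]-xs[k]).round(1))
for off in((-9,-7,7,9),(-4,0,4)):
    meas("pics/top0.png",np.array([.4314,-.2254]),np.radians(83.3),.048,-195,-60,off,1)
    meas("pics/top10.png",O[:2],A0,.088,-240,-80,off,1)
```

```text
pics/top0.png tail -161.8 brass rear -86.2 brass front -76.6 tail->rear 75.6 tail->front 85.2
pics/top10.png tail -212.2 brass rear -134.9 brass front -100.4 tail->rear 77.3 tail->front 111.8
pics/top0.png tail -162.3 brass rear -87.5 brass front -77.7 tail->rear 74.8 tail->front 84.6
pics/top10.png tail -212.2 brass rear -135.3 brass front -113.2 tail->rear 76.9 tail->front 99.0
```

Run:
```python
from h import *
d=cv2.absdiff(cv2.imread("pics/top0.png"),cv2.imread("pics/top10.png")).max(2)
m=cv2.morphologyEx((d>35).astype(np.uint8),cv2.MORPH_OPEN,np.ones((2,2)))
n,_,s,_=cv2.connectedComponentsWithStats(m);print([tuple(int(v) for v in r) for r in s[1:] if r[4]>8])
```

```text
[(294, 170, 112, 72, 1738), (237, 187, 25, 10, 193), (407, 205, 12, 31, 231), (277, 223, 18, 7, 100), (352, 225, 2, 5, 10), (328, 227, 23, 9, 163), (341, 226, 40, 40, 796), (389, 227, 4, 3, 10), (252, 230, 79, 154, 2703), (0, 282, 59, 51, 1640), (160, 315, 75, 50, 1183), (238, 338, 6, 3, 14), (247, 338, 17, 22, 157), (229, 340, 6, 4, 18), (228, 347, 25, 11, 128), (218, 356, 45, 28, 907), (221, 366, 4, 7, 14)]
```

View pics/top10.png

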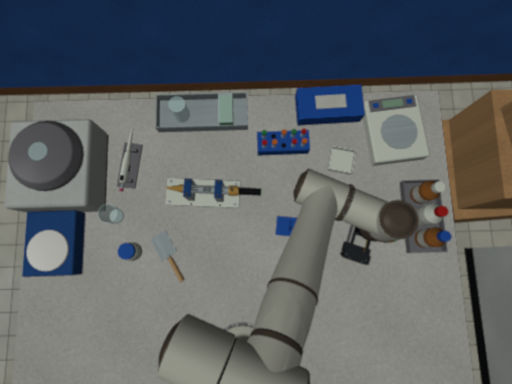

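Run:
```python
from h import *
st();env.job_done()
```

```text
43.18 [ 0.4008 -0.3592  0.1997] F [ 0.1  0.1 -0.1] M [ 0.07 -0.09  0.03] w 0.0868
the job is handed in; nothing more can be done
```

I pushed the core fully home into the tube, let go, and handed the job in at about 43 s with the robot touching nothing.

- **Sequence:** I took the core by its bare barrel and pushed the nose about 90 mm into the tube. I then let go, gripped it again by the black handle, and lifted the tail to level it before pushing on.
- **Forces:** The averaged sliding force stayed under about 2 N. At the end it met a hard stop: the commanded position moved 0.8 mm further while the core moved less than 0.1 mm. I backed off at 8.6 N, the highest force I read.
- **Seat check:** In the top picture, with the arm clear, flange and collar show as one piece of brass. Measured from the handle's end, the flange sits about 0.6 mm off the collar. Another reading, from the length of the brass, gave about 1.5 mm. I put both down to the picture's resolution (3.4 mm per pixel), because the hard stop points to the flange being seated.
- **Other items:** In the last top picture the other visible items were where they had been. The amber jar was hidden under the arm there, so I did not confirm it by eye, but the wrist force read about zero.

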